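# Stopper the paper-clip jar

### The arm

A 6-joint arm with a two-finger parallel gripper is mounted at the origin on the work surface. World frame = base frame: x ahead of the robot, y to its left, z up, the work surface at z = 0. Lengths are in mm, angles in rad, forces in N, time in s.
With the tool pointing down it reaches from about 325 to 875 mm from the base axis. Payload 4.4 kg.
Tool frame: the origin (TCP) lies on the centre line of the jaws, within the pads' length; the fingertips stand ahead of it and the grasp point (between the pads) lies 6 mm ahead of it (ctrl.tcp_to_tips is the z of the fingertips in the tool frame, in mm); z points along the fingers, y is the line along which they close (so a half turn about z gives the same grasp; the last joint's range is limited). The gripper opens to 85 mm and grips with 20 to 120 N. Pads are 22 mm wide; open, the fingers measure 114 mm over their backs; the gripper's body (76 mm by 85 mm) begins 54 mm behind the grasp point. The pads swing forward as they close: fully open they stand 13 mm farther back than shut.
Start: joints at [-1.292, 0.207, 1.542, -0, 1.393, -0.15], TCP at [239.062, -522.95, 256.282] pointing down, gripper open.
Joint ranges: [-2.73, 2.73], [-0.86, 2.22], [0.23, 2.46], [-1.11, 4.25], [0.08, 2.63], [-2.82, 2.82]. Speed limits (rad/s): [2.79, 2.79, 3.14, 3.14, 3.14, 3.14].

### API

Orientations are given as a 3x3 rotation matrix whose columns are the frame's x, y, z axes.
In Python, from plant import ctrl, sensors, optics gives the robot as it stands. Calls block until the motion is done:
- ctrl.move_ptp(position, orientation): joint-space move of the TCP to a pose.
- ctrl.move_l(position, rot=None, vel=150, threshold=None): straight line of the TCP; rot=None keeps the orientation; vel is the mean speed in mm/s. With threshold (N) it stops when the force on the tool has changed by that much, and returns True; else False.
- ctrl.set_joints(angles): joint-space move.
- ctrl.gripper_to(opening, force=None): finger opening in mm; force is the grip in N (None keeps the last); returns when the fingers have stopped.
- ctrl.hold(seconds).
- ctrl.solve_ik(position, orientation): joint angles nearest the present ones, or None.
- sensors.read_state(): the state.
- optics.grab_frame(name): name is "scene" or "top" or "wrist"; returns (picture, depth): 420x560x3 uint8, red, green, blue; 420x560 float32, mm along the optical axis (not along the pixel's ray), 0 where there is no reading.
- optics.camera_params(name): a dict with "mtx" (3x3 intrinsics, pixels), "R" (3x3) and "t" (3): a world point X has camera coordinates R X + t; the wrist camera has in their place "T_tool_cam" (4x4, takes a point from camera to tool coordinates, whose origin is the TCP and whose axes are the flange's). Camera axes: x right, y down, z forward; pixel columns grow to the right and rows downward; lengths in mm; the calibration is good to about 2 mm. A picture is of the moment at which its call begins: read the wrist's pose just before it. camera_params takes no time and is no camera call.
A pose or a line that the arm cannot do raises ctrl.MotionError and nothing moves.
- ctrl.finish_job(): hands the job in; it is judged then, once.
The state is a dict: "t": time; "q": joint angles; "qvel": joint speeds; "tau": joint torques, N m; "eef_pos": TCP position; "eef_rot": TCP orientation; "force": force on the tool from outside, world axes, zero at the start; "wrist_torque": the same for the moment, N m; "grip_width": finger opening in mm; "grasp_force": force on a finger pad.
Only numpy, scipy, OpenCV 4.12 (cv2) and the standard library are available. Lean on these libraries where they do the work, as an engineer would, in place of code of your own. Each camera call takes 0.05 s, during which the arm holds its last target. There are 200 camera calls.

### The job

The paper-clip jar is standing open. Pull the black tilt-out bin by its grip fin all the way open, take the bamboo stopper out of it and set it gently into the neck of the open glass jar, upright and fully home with its flange resting on the rim. Then push the empty bin fully shut again; keep the jar standing where it is and leave everything else on the desk alone.

Things in the scene. Friction and masses are not known exactly. Their poses are not given: they have to be found in the camera images.
- housing: Fixed black plastic housing of the tilt-out bin, 125 (x) x 190 (y) x 150 mm high, open at the front. Origin on the desk; its -x axis is the front, facing the robot. Walls span x = -55 to +70 mm, cheeks' inner faces at y = +/-89, roof over x = -50 to +70, z = 144 to 150 mm. The bin's hinge line is parallel to y, at x = -55, z = 12 mm.
- bin (a joint): Bin's tilt: 0 = shut, upright; grows as the top tips out towards the robot; stop at 0.70 rad = fully open. Stays where left (friction 0.35 N m). Bin frame: origin mid hinge line, x back into the housing, z up along the front panel when shut. Front panel: outer face x = -6 mm, 174 mm wide, top edge z = 105 mm.
- bin_grip (a point): Grip point on the bin's grip fin, an upright plate 14 mm thick (y) standing out of the middle of the front panel. In the bin frame the fin spans x = -41 to -5, z = 69 to 105 mm; this point is at x = -24, y = 0, z = 90 mm. Pinch along y. Its axes turn with the bin.
- bin_slot (a point): Middle of the slot where the stopper hangs: x = 40, y = 0, z = 50 mm in the bin frame, at the top of two rails along y with a 57 mm gap. The stopper's flange rests on the rails, up to 18 mm either way from the middle. Bin side walls: 50 mm high, at y = +/-84 mm. Its axes turn with the bin.
- stopper: Bamboo stopper, 82 mm tall, about 0.12 kg. Origin at the centre of its narrow lower end, z up its axis: tapered plug, radius 20 mm (z = 0) to 26 mm (z = 35), flange of radius 36 mm (z = 35 to 45), round knob of radius 16 mm (z = 45 to 82). At the start it hangs upright in the shut bin; it leans with the bin.
- stopper_seat (a point): Centre of the underside of the stopper's flange, z = 35 mm on its axis.
- stopper_knob (a point): Middle of the stopper's knob, z = 66 mm on its axis: where to grasp it.
- jar: Open glass jar with steel paper clips at the bottom, loose, about 0.6 kg, 140 mm tall, origin at the centre of its underside. Body radius 50 mm to z = 88, shoulder to z = 110, then a straight neck, outer radius 34, inner 29 mm. It may stand in either of two places, exchanged with the closed jar.
- jar_mouth (a point): Centre of the open jar's rim, 140 mm above its underside.
- closed_jar: Bystander: glass jar already closed with a flat bamboo lid, radius 44 mm, 118 mm tall, origin at the centre of its underside.
- pencil_cup: Bystander: blue ceramic cup, radius 40 mm, 100 mm tall, with three pencils up to 170 mm high, origin at the centre of its underside.
- stapler: Bystander: chrome stapler lying on its base, 130 mm along its x, 36 mm wide, 55 mm high, origin at the centre of its underside.
- eraser: Bystander: yellow plastic eraser, 62 x 26 x 14 mm, origin at the centre of its underside.
There are look-alikes about, which are no part of the job. What is shaped like the jar but orange or purple is not meant.

How it is judged (in metres and radians):
On the way, in this order (a step that is already met when the one before it is completed fails the run):
1. the bin is tilted all the way open (over 0.6 rad) (value of joint bin above 0.6 rad), for 0.2 s.
2. the stopper has been taken out of the bin (over 120 mm from its slot) (distance between stopper_seat and bin_slot above 0.12 m), for 0.2 s.
3. the stopper is fully home in the jar's neck, upright and at rest (horizontal distance between stopper_seat and jar_mouth below 0.006 m and z of stopper_seat in the frame of jar_mouth between -0.004 and 0.003 m and angle between stopper's own z axis and vertical below 0.06 rad and linear speed of stopper below 0.03 m/s), for 0.2 s.
4. the bin is pushed shut again (under 0.05 rad) (value of joint bin below 0.05 rad), for 0.2 s.
At the end, for the whole second after the job is handed in: Stopper at rest in the open jar's neck, flange on the rim (6 mm of centre, +3 to -4 mm in height), upright to 0.06 rad; bin shut (under 0.05 rad); that jar upright to 0.06 rad; it, the closed jar, pencil cup, stapler and eraser within 30 mm of where they started (horizontal distance between stopper_seat and jar_mouth below 0.006 m and z of stopper_seat in the frame of jar_mouth between -0.004 and 0.003 m and angle between each of stopper, jar's own z axis and vertical below 0.06 rad and linear speed of stopper below 0.02 m/s and value of joint bin below 0.05 rad and distance of each of jar, closed_jar, pencil_cup, stapler, eraser from where it was at the start of the episode below 0.03 m); the robot touches nothing.
It fails at once if the stopper is dropped or pressed hard on the jar (over 60 N) (contact force between stopper and jar above 60 N).
It fails at once if the open jar is tipped (over 0.35 rad) (angle between jar's own z axis and vertical above 0.35 rad).
It fails at once if the closed jar, pencil cup, stapler or eraser is shifted by more than 30 mm (distance of any of closed_jar, pencil_cup, stapler, eraser from where it was at the start of the episode above 0.03 m).
It also fails if it takes over 64 s, if anything falls off the work surface, if the arm or the gripper's body presses on something with over 40 N, if the wrist force passes 120 N, or if a joint passes its speed limit or range.

## Working session

There is one attempt and no reset: what is moved stays moved. The work goes in short steps, each a Python script; the robot and the scene stay as the last script left them, time stands still between calls to the robot, and variables do not carry over. Pictures are saved under pics/ and viewed, at most 10 in all, crops included, and the job is handed in when it is done.

```bash
ls; mkdir -p pics
cat > h.py <<'E'
import numpy as np, cv2
from plant import ctrl, sensors, optics
def grab(n):
    s=sensors.read_state(); p,d=optics.grab_frame(n); c=optics.camera_params(n)
    K=np.array(c["mtx"],float)
    if "R" in c: R=np.array(c["R"]); t=np.array(c["t"])
    else:
        T=np.array(c["T_tool_cam"]); W=np.eye(4); W[:3,:3]=s["eef_rot"]; W[:3,3]=s["eef_pos"]
        M=np.linalg.inv(W@T); R=M[:3,:3]; t=M[:3,3]
    return p,d,K,R,t
def cloud(d,K,R,t):
    v,u=np.mgrid[:d.shape[0],:d.shape[1]]
    P=np.stack([(u-K[0,2])/K[0,0]*d,(v-K[1,2])/K[1,1]*d,d],-1)
    return (P-t)@R   # R^T (P-t)
E
python3 - <<'E'
from h import *
for n in("scene","top"):
    p,d,K,R,t=grab(n); cv2.imwrite(f"pics/{n}0.png",p[...,::-1]); np.savez(f"pics/{n}0.npz",p=p,d=d,K=K,R=R,t=t)
    print(n,K[0,0],(-R.T@t).round(),R[2].round(2))
print(ctrl.tcp_to_tips)
E
```

```text
pics
scene 522.1025404550355 [1061. -512. 1189.] [-0.43  0.39 -0.81]
top 476.86020931886605 [ 319.   -3. 1182.] [ 0.18  0.02 -0.98]
25.0
```

View pics/scene0.png

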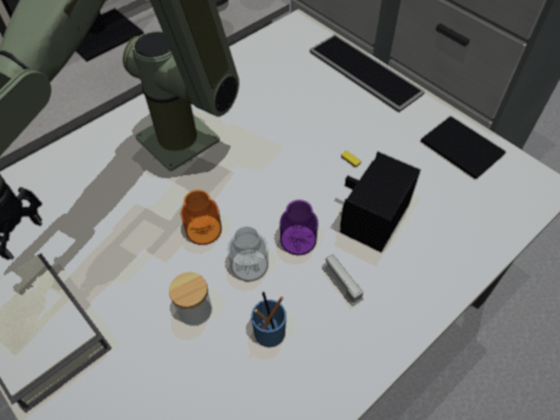

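View pics/top0.png

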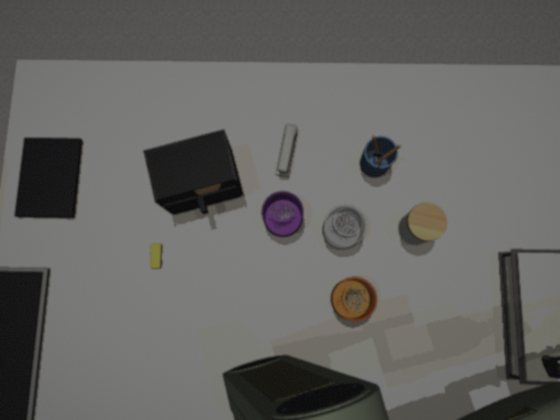

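The top view shows the housing roof at about (192,172) and its fin at (203,203). The open jar is at (345,228), the lidded jar at (427,222), the purple jar at (284,214), the orange jar at (354,299) and the cup at (380,157). Next I'll measure the housing and the jar.

```bash
cat > m.py <<'E'
from h import *
z=np.load("pics/top0.npz"); p,d,K,R,t=[z[k] for k in "pdKRt"]
for n in("top","scene"):
    z=np.load(f"pics/{n}0.npz"); p,d,K,R,t=[z[k] for k in "pdKRt"]
    X=cloud(d,K,R,t); g=p.max(-1)
    m=(d>0)&(abs(X[...,2]-150)<10)&(g<70)&(X[...,0]>350)&(X[...,1]>50)&(X[...,1]<500)
    nn,l,st,c=cv2.connectedComponentsWithStats(m.astype(np.uint8)); k=1+st[1:,4].argmax(); q=X[l==k]
    print(n,"roof",len(q),np.median(q[:,2]),cv2.minAreaRect(q[:,:2].astype(np.float32)))
    m=(d>0)&(X[...,2]>60)&(X[...,2]<135)&(g<80)&(X[...,0]>300)&(X[...,1]>100)&(X[...,1]<500)
    if n=="top":
        r=slice(185,235),slice(180,250)
        print(X[200:216:4,196:212:3].round(0).tolist())
    # jar points
    c0=(345,228) if n=="top" else (247,252)
    for zz in (20,90,140):
        pass
    u,v=c0; q=X[v-35:v+35,u-30:u+30].reshape(-1,3); q=q[q[:,2]>3]
    print("jar",len(q),np.percentile(q,[2,50,98],axis=0).round(0).tolist(), np.histogram(q[:,2],bins=range(0,170,10))[0])
    for nm,(u,v) in dict(closed=(427,222),cup=(380,157),purple=(284,214),orange=(354,299),stapler=(287,150),eraser=(156,256)).items():
        if n=="top":
            q=X[v-30:v+30,u-25:u+25].reshape(-1,3); q=q[q[:,2]>6]; print(nm,len(q),np.percentile(q,[3,50,97],axis=0).round(0).tolist())
    if n=="top": cv2.imwrite("pics/c1.png",np.hstack([cv2.resize(p[185:270,305:390],(400,400),interpolation=2)[...,::-1],cv2.resize(p[125:225,140:240],(400,400),interpolation=2)[...,::-1]]))
E
python3 m.py
```

```text
top roof 4318 151.24623316580949 ((616.2401123046875, 227.3809814453125), (124.23663330078125, 189.30995178222656), 16.29430389404297)
[[[547.0, 221.0, 97.0], [543.0, 210.0, 117.0], [543.0, 202.0, 119.0], [548.0, 200.0, 93.0], [554.0, 198.0, 66.0], [555.0, 192.0, 60.0]], [[545.0, 228.0, 59.0], [533.0, 208.0, 121.0], [534.0, 202.0, 118.0], [536.0, 197.0, 107.0], [552.0, 205.0, 25.0], [554.0, 199.0, 19.0]], [[542.0, 235.0, 24.0], [546.0, 231.0, 4.0], [524.0, 202.0, 118.0], [524.0, 194.0, 119.0], [547.0, 209.0, 1.0], [547.0, 201.0, -0.0]], [[535.0, 238.0, 7.0], [536.0, 231.0, 1.0], [516.0, 203.0, 110.0], [518.0, 197.0, 101.0], [520.0, 192.0, 92.0], [537.0, 201.0, -1.0]]]
jar 2256 [[419.0, -203.0, 3.0], [494.0, -127.0, 42.0], [582.0, -64.0, 144.0]] [848  96  81  83  61  25  25  21  67 321 241  73  52  87 152   0]
closed 1552 [[462.0, -345.0, 17.0], [497.0, -300.0, 119.0], [541.0, -267.0, 123.0]]
cup 1191 [[631.0, -246.0, 7.0], [667.0, -210.0, 70.0], [706.0, -172.0, 161.0]]
purple 1542 [[477.0, -24.0, 7.0], [523.0, 19.0, 95.0], [570.0, 63.0, 143.0]]
orange 1628 [[285.0, -191.0, 7.0], [328.0, -147.0, 95.0], [371.0, -100.0, 143.0]]
stapler 793 [[631.0, -16.0, 6.0], [689.0, 11.0, 48.0], [756.0, 39.0, 59.0]]
eraser 338 [[360.0, 275.0, 6.0], [424.0, 329.0, 15.0], [468.0, 364.0, 20.0]]
scene roof 2837 149.35749291124344 ((617.1621704101562, 228.08946228027344), (123.91831970214844, 192.24130249023438), 16.609464645385742)
jar 2098 [[369.0, -176.0, 3.0], [512.0, -134.0, 83.0], [546.0, -42.0, 141.0]] [198  84 106 104 138 128 132 122 150 253 204 120 113 176  59   0]
```

View pics/c1.png

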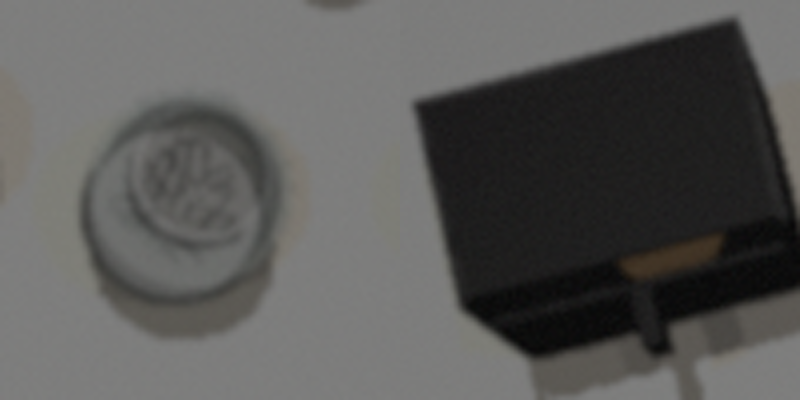

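The crop shows the glass jar, with its rim at upper right and body at lower left, and the bin's fin at about (650,315) in the right half. A bit of the stopper shows under the roof edge. Both views agree on the housing: yaw about 16.4°, roof centre (616.7,227.7). On the way to the bin I'll look at the jar with the wrist camera.

```bash
cat >> h.py <<'E'
YAW=np.deg2rad(16.45); EX=np.array([np.cos(YAW),np.sin(YAW),0]); EY=np.array([-EX[1],EX[0],0]); EZ=np.array([0,0,1.])
H=np.array([616.7,227.7,0])-65*EX+12*EZ          # mid hinge line
def binpt(x,y,z,th):
    c,s=np.cos(th),np.sin(th); return H+(x*c-z*s)*EX+y*EY+(x*s+z*c)*EZ
def tool(a,sgn=-1):   # tool axis tilted a: pointing down and into the housing
    z=np.sin(a)*EX-np.cos(a)*EZ; y=sgn*EY; return np.stack([np.cross(y,z),y,z],1)
def tcp(g,R): return g-6*R[:,2]
def st(*k):
    s=sensors.read_state(); print("t %.1f"%s["t"],np.round(s["eef_pos"],1),"F",np.round(s["force"],1),"w %.1f g %.1f"%(s["grip_width"],s["grasp_force"]))
E
python3 - <<'E'
from h import *
s=sensors.read_state(); print(np.round(s["eef_rot"],2)); q=s["q"]
T=optics.camera_params("wrist")["T_tool_cam"]; print(np.round(T,2))
for sg in(1,-1):
    for th in (0,.35,.7):
        R=tool(.15+th,sg); j=ctrl.solve_ik(tcp(binpt(-26,0,90,th),R),R); print(sg,th,None if j is None else np.round(j,2))
    R=tool(.7,sg)
    for dz in(0,60,100):
        j=ctrl.solve_ik(tcp(binpt(40,0,83+dz,.7),R),R); print("lift",dz,None if j is None else np.round(j,2))
# camera above the jar
R0=np.array(s["eef_rot"]); jar=np.array([505,-133,140.])
off=R0@np.array(T)[:3,3]; pos=jar+[0,0,260]-off; pos[2]=max(pos[2],300)
ctrl.move_ptp(pos,R0); ctrl.hold(.3); st()
p,d,K,R,t=grab("wrist"); cv2.imwrite("pics/w1.png",p[...,::-1]); np.savez("pics/w1.npz",p=p,d=d,K=K,R=R,t=t)
E
```

```text
[[ 0.91  0.42 -0.  ]
 [ 0.42 -0.91  0.  ]
 [ 0.   -0.   -1.  ]]
[[   0.     -0.95   -0.32   82.29]
 [   1.      0.      0.     -0.99]
 [   0.     -0.32    0.95 -117.14]
 [   0.      0.      0.      1.  ]]
1 0 [ 0.21  0.28  1.8   0.02  0.91 -1.66]
1 0.35 [ 0.18  0.12  2.12  0.13  0.4  -1.79]
1 0.7 [0.14 0.19 2.37 2.74 0.29 1.86]
lift 0 [ 0.17  0.14  2.17  0.49  0.16 -2.14]
lift 60 [ 0.16 -0.06  2.24  0.3   0.28 -1.96]
lift 100 [ 0.15 -0.2   2.27  0.24  0.38 -1.9 ]
-1 0 [0.21 0.28 1.8  0.02 0.91 1.48]
-1 0.35 [0.18 0.12 2.12 0.13 0.4  1.35]
-1 0.7 [ 0.14  0.19  2.37  2.74  0.29 -1.28]
lift 0 [0.17 0.14 2.17 0.49 0.16 1.  ]
lift 60 [ 0.16 -0.06  2.24  0.3   0.28  1.18]
lift 100 [ 0.15 -0.2   2.27  0.24  0.38  1.24]
t 1.9 [ 430.4 -168.5  299.8] F [ 0.1 -0.3  0.1] w 85.4 g 0.0
```

View pics/w1.png

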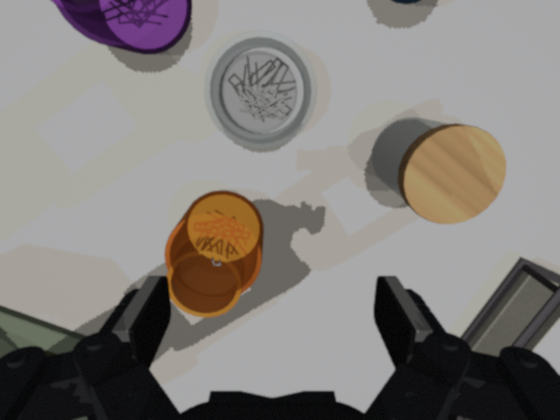

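The wrist view shows the open glass jar centred near (260,92), with its paper clips visible. The purple, orange and lidded jars are all well clear. I'll locate the rim from depth and by casting rays onto the rim plane, then pull the bin open with limited tilt to stay away from the wrist singularity.

```bash
cat > jar.py <<'E'
from h import *
from scipy.optimize import least_squares
def jarfit(f):
    z=np.load(f); p,d,K,R,t=[z[k] for k in "pdKRt"]; X=cloud(d,K,R,t)
    m=(d>0)&(abs(X[...,2]-140)<7)&(np.hypot(X[...,0]-500,X[...,1]+133)<60); q=X[m]
    # rays through these pixels onto the plane z=140 (less depth noise)
    C=-R.T@t; q=C+(q-C)*((140-C[2])/(q[:,2]-C[2]))[:,None]
    r=least_squares(lambda v:np.hypot(q[:,0]-v[0],q[:,1]-v[1])-v[2],[500,-133,32],loss="soft_l1")
    rr=np.hypot(q[:,0]-r.x[0],q[:,1]-r.x[1]); print(f,len(q),np.median(X[m][:,2]).round(1),r.x.round(1),np.percentile(rr,[5,50,95]).round(1)); return r.x,q
if __name__=="__main__":
    for f in("pics/top0.npz","pics/scene0.npz","pics/w1.npz"): jarfit(f)
E
python3 jar.py
python3 - <<'E'
from h import *
q0=None
for th in np.linspace(0,.69,8):
    R=tool(.15+th*.58); j=ctrl.solve_ik(tcp(binpt(-26,0,90,th),R),R); print(round(th,2),None if j is None else np.round(j,2))
R=tool(.15); g=tcp(binpt(-26,0,90,0),R)
ctrl.move_ptp(g-110*R[:,2],R); st()
ctrl.hold(.2)
p,d,K,Rc,t=grab("wrist"); cv2.imwrite("pics/w2.png",p[...,::-1])
X=cloud(d,K,Rc,t); L=(X-H)@np.stack([EX,EY,EZ],1)   # bin frame at th=0
m=(d>0)&(L[...,0]>-38)&(L[...,0]<-10)&(abs(L[...,1])<30)&(L[...,2]>95)&(L[...,2]<115)
print("fin top: y,z",m.sum(),np.percentile(L[m],[3,50,97],axis=0).round(1).tolist())
E
```

```text
pics/top0.npz 232 141.1 [ 495.9 -126.7   31.5] [28.9 31.5 34.1]
pics/scene0.npz 193 138.6 [ 497.5 -126.6   31.4] [28.  31.5 34.5]
pics/w1.npz 1997 139.3 [ 496.1 -125.4   31. ] [28.5 31.  33.4]
0.0 [0.21 0.28 1.8  0.02 0.91 1.48]
0.1 [0.2  0.24 1.87 0.02 0.83 1.47]
0.2 [0.2  0.2  1.93 0.03 0.74 1.46]
0.3 [0.19 0.18 1.99 0.05 0.65 1.44]
0.39 [0.19 0.15 2.05 0.07 0.56 1.42]
0.49 [0.18 0.14 2.11 0.1  0.47 1.38]
0.59 [0.17 0.13 2.16 0.15 0.36 1.33]
0.69 [0.17 0.13 2.21 0.25 0.26 1.23]
t 3.4 [513.3 196.3 217.1] F [ 0.4  0.3 -0.1] w 85.5 g 0.0
fin top: y,z 876 [[-36.8, -4.2, 102.9], [-23.5, 2.4, 104.5], [-11.0, 8.9, 105.8]]
```

The jar mouth agrees across three views at about (496.3,-126.0). The fin sits about 2 mm off in y. Next: pinch it and pull.

```bash
sed -i 's/^H=.*/H=np.array([616.7,227.7,0])-65*EX+12*EZ+1.5*EY          # mid hinge line/' h.py
python3 - <<'E'
from h import *
R=tool(.15); ctrl.gripper_to(50)
print(ctrl.move_l(tcp(binpt(-26,0,90,0),R),R,vel=100,threshold=15)); st()
ctrl.gripper_to(8,60); st()
for th in np.linspace(0,.685,6)[1:]:
    R=tool(.15+th*.58); b=ctrl.move_l(tcp(binpt(-26,0,90,th),R),R,vel=50,threshold=45); st()
    if b: print("stopped",th); break
E
```

```text
False
t 5.3 [528.8 203.3 108.8] F [0.6 0.9 1. ] w 49.9 g 0.0
t 5.7 [528.5 203.1 108.6] F [-2.1 -1.4  4.2] w 13.2 g 59.5
t 6.2 [519.2 200.3 105.2] F [ 4.8  2.6 -0.7] w 13.4 g 58.9
t 6.6 [508.9 197.3 100. ] F [ 5.7  2.8 -1.8] w 13.2 g 59.0
t 7.0 [498.7 194.3  93.1] F [2.9 2.9 3.5] w 13.3 g 59.6
t 7.4 [488.3 191.2  83.7] F [-0.9  1.4  8.2] w 13.2 g 60.8
t 7.8 [479.4 188.6  72.9] F [-3.5  1.5 10.3] w 13.4 g 61.7
```

Run:
```python
from h import *
ctrl.gripper_to(40); R=np.array(sensors.read_state()["eef_rot"]); p0=np.array(sensors.read_state()["eef_pos"])
ctrl.move_l(p0-60*R[:,2],vel=120)
R=tool(.4); ctrl.move_ptp(tcp(binpt(20,0,100,.69),tool(.4))-130*R[:,2],R); ctrl.gripper_to(85); ctrl.hold(.2); st()
p,d,K,Rc,t=grab("wrist"); cv2.imwrite("pics/w3.png",p[...,::-1]); np.savez("pics/w3.npz",p=p,d=d,K=K,R=Rc,t=t)
p2,d2,K2,R2,t2=grab("top"); np.savez("pics/top1.npz",p=p2,d=d2,K=K2,R=R2,t=t2)
for n,(p,d,K,Rc,t) in dict(w=(p,d,K,Rc,t),top=(p2,d2,K2,R2,t2)).items():
    X=cloud(d,K,Rc,t); h=cv2.cvtColor(p,cv2.COLOR_RGB2HSV)
    L=(X-binpt(0,0,0,0))@np.stack([EX,EY,EZ],1)
    m=(d>0)&(h[...,0]>6)&(h[...,0]<26)&(h[...,1]>70)&(h[...,2]>40)&(np.abs(L[...,0])<120)&(np.abs(L[...,1])<90)&(L[...,2]>0)
    q=L[m]; c,s=np.cos(.685),np.sin(.685)
    B=np.stack([q[:,0]*c+q[:,2]*s,q[:,1],-q[:,0]*s+q[:,2]*c],1)
    print(n,len(B),np.percentile(B,[1,50,99],axis=0).round(1).tolist())
    # front panel outer face tilt: dark points outside the fin
```

```text
t 10.1 [456.9 182.1 227.2] F [-0.1 -1.  -0.6] w 85.0 g 0.0
w 5880 [[5.0, -59.1, -0.1], [51.5, -14.7, 55.8], [89.7, 18.1, 97.5]]
top 686 [[5.2, -52.4, 2.4], [48.5, -20.5, 57.6], [71.0, 25.3, 96.0]]
```

View pics/w3.png

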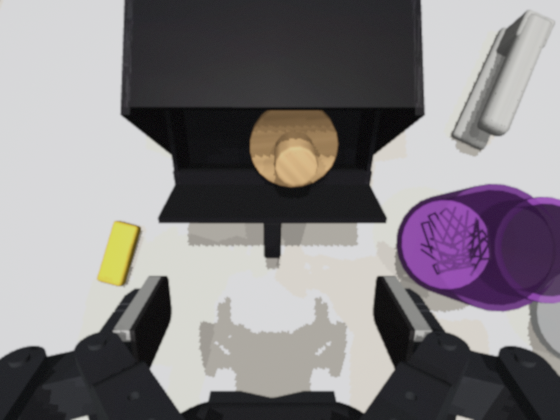

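The bin is open, and the stopper's knob is at about (296,163) with its flange at (293,146), to the right of the fin. Now I'll fit the stopper's axis and check the tilt.

Run:
```python
from h import *
from scipy.optimize import least_squares
def load(n):
    z=np.load(f"pics/{n}.npz"); p,d,K,Rc,t=[z[k] for k in "pdKRt"]; X=cloud(d,K,Rc,t); h=cv2.cvtColor(p,cv2.COLOR_RGB2HSV)
    L=(X-H)@np.stack([EX,EY,EZ],1)
    m=(d>0)&(h[...,0]>6)&(h[...,0]<26)&(h[...,1]>70)&(np.abs(L[...,0])<120)&(np.abs(L[...,1])<90)&(L[...,2]>30)
    k=cv2.erode(m.astype(np.uint8),np.ones((3,3))) if n=="w3" else m
    return L[k>0],L,d
for n in("w3","top1"):
    q,L,d=load(n)
    c,s=np.cos(.685),np.sin(.685)
    B=np.stack([q[:,0]*c+q[:,2]*s,q[:,1],-q[:,0]*s+q[:,2]*c],1)
    F=B[(abs(B[:,2]-60)<5)]; Kn=B[B[:,2]>70]
    # flange plane
    A=np.c_[F[:,0],F[:,1],np.ones(len(F))]; co=np.linalg.lstsq(A,F[:,2],rcond=None)[0]
    hull=cv2.convexHull(F[:,:2].astype(np.float32))
    r=least_squares(lambda v:np.hypot(hull[:,0,0]-v[0],hull[:,0,1]-v[1])-36,[40,-16],loss="soft_l1",f_scale=1)
    T=B[B[:,2]>92]
    print(n,len(F),len(Kn),"plane",co.round(3),"flange c",r.x.round(1),"knob top mean",T.mean(0).round(1),len(T),"knob rng",np.percentile(Kn,[3,97],axis=0).round(1).tolist())
    # panel top edge/outer
    P=L[(d>0)&(L[...,2]>20)&(L[...,2]<90)&(L[...,0]<-25)&(abs(L[...,1])>25)&(abs(L[...,1])<80)]
    if len(P)>30: print("panel",len(P),np.percentile(P,[2,50,98],axis=0).round(1).tolist(), "slope",np.polyfit(P[:,2],P[:,0],1))
```

```text
w3 1551 1727 plane [1.0000e-03 1.0000e-03 5.6492e+01] flange c [ 43.  -15.7] knob top mean [ 46.2 -15.8  93. ] 716 knob rng [[33.4, -29.3, 73.2], [89.3, -1.9, 96.3]]
panel 5641 [[-62.8, -77.9, 39.9], [-46.3, 25.1, 66.7], [-25.5, 77.8, 84.5]] slope [-0.75839439  3.73002547]
top1 341 184 plane [-2.5000e-02 -1.0000e-03  5.8698e+01] flange c [ 42.1 -18.4] knob top mean [ 48.5 -19.7  94.1] 104 knob rng [[34.9, -33.4, 71.9], [62.7, -6.1, 96.7]]
panel 577 [[-533.8, -77.6, 24.2], [-45.3, -32.1, 62.9], [-25.6, 77.5, 87.4]] slope [   3.40694372 -290.94406012]
```

Run:
```python
from h import *
th=.685; R=tool(th); g=lambda z: tcp(binpt(42,-16.5,z,th),R)
for z in(84,110,150,190):
    j=ctrl.solve_ik(g(z),R); print(z,None if j is None else np.round(j,2))
ctrl.gripper_to(64)
ctrl.move_ptp(g(164),R); st()
print(ctrl.move_l(g(84),R,vel=100,threshold=12)); st()
ctrl.gripper_to(20,40); st()
```

```text
84 [0.14 0.13 2.16 0.51 0.2  0.95]
110 [0.13 0.05 2.19 0.42 0.24 1.03]
150 [ 0.12 -0.08  2.23  0.34  0.33  1.12]
190 [ 0.1  -0.21  2.26  0.28  0.44  1.17]
t 11.1 [486.9 173.7 170.5] F [-0.1 -0.4  0. ] w 64.1 g 0.0
False
t 12.0 [535.6 188.2 109. ] F [-0.7  0.   0. ] w 64.3 g 0.0
t 12.4 [535.4 187.9 109. ] F [-5.  -2.3  7. ] w 30.5 g 39.1
```

Run:
```python
from h import *
from scipy.spatial.transform import Rotation as Ro
th=.685; R=tool(th)
ctrl.move_l(tcp(binpt(42,-16.5,184,th),R),R,vel=120); st()
Rv=Ro.from_euler('z',-30,degrees=True).as_matrix()@tool(0)
j=np.array([496.3,-126,140+33+75]); print(np.round(ctrl.solve_ik(tcp(j,Rv),Rv),2))
ctrl.move_ptp(tcp(np.array([470,120,270]),Ro.from_euler('z',-5,degrees=True).as_matrix()@tool(0)),Ro.from_euler('z',-5,degrees=True).as_matrix()@tool(0)); st()
ctrl.move_ptp(tcp(j,Rv),Rv); ctrl.hold(.3); st()
for n in("scene","top","wrist"):
    p,d,K,Rc,t=grab(n); np.savez(f"pics/{n}2.npz",p=p,d=d,K=K,R=Rc,t=t)
    cv2.imwrite(f"pics/{n}2.png",p[...,::-1])
a=cv2.imread("pics/scene2.png")[150:330,150:350]; b=cv2.imread("pics/wrist2.png")
cv2.imwrite("pics/c2.png",np.hstack([cv2.resize(a,(400,360),interpolation=2),cv2.resize(b,(400,360))]))
```

```text
t 13.4 [474.2 170.  185. ] F [-0.5  0.3 -1.5] w 31.0 g 40.0
[-0.42  0.07  1.7  -0.    1.37  1.39]
t 14.4 [469.6 120.2 274.5] F [-0.3 -0.2 -2.5] w 30.8 g 40.0
t 15.6 [ 496.5 -124.9  254.2] F [ 0.3 -0.5 -1.8] w 31.0 g 40.0
```

View pics/c2.png

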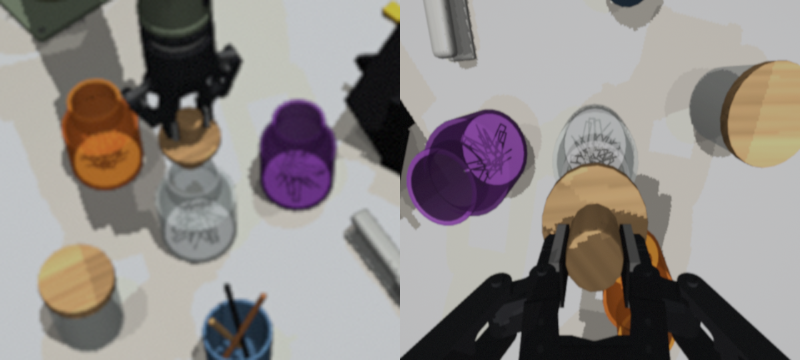

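The stopper hangs almost upright above the glass jar, with its knob between the pads. In the right-hand crop the flange is at about (595,215). I'll measure the flange's centre and tilt in the wrist and scene clouds.

```bash
cat > fl.py <<'E'
from h import *
from scipy.optimize import least_squares
def fl(f,zf,c0=(496.3,-126)):
    z=np.load(f); p,d,K,Rc,t=[z[k] for k in "pdKRt"]; X=cloud(d,K,Rc,t); h=cv2.cvtColor(p,cv2.COLOR_RGB2HSV)
    m=(d>0)&(h[...,0]>6)&(h[...,0]<26)&(h[...,1]>60)&(np.hypot(X[...,0]-c0[0],X[...,1]-c0[1])<50)&(abs(X[...,2]-zf)<9)
    F=X[cv2.erode(m.astype(np.uint8),np.ones((3,3)))>0] if "wrist" in f else X[m]
    A=np.c_[F[:,0]-c0[0],F[:,1]-c0[1],np.ones(len(F))]
    r=least_squares(lambda v:A@v-F[:,2],[0,0,zf],loss="soft_l1"); co=r.x
    ok=abs(A@co-F[:,2])<2.5; G=F[ok]
    q=cv2.convexHull(G[:,:2].astype(np.float32))[:,0]
    c=least_squares(lambda v:np.hypot(q[:,0]-v[0],q[:,1]-v[1])-(35.5),c0,loss="soft_l1",f_scale=1).x
    print(f,len(F),ok.sum(),"slope",co[:2].round(3),"z",co[2].round(1),"centre",c.round(1),"res",(np.hypot(q[:,0]-c[0],q[:,1]-c[1])-35.5).round(1))
if __name__=="__main__":
    # flange top nominal: grasp z minus 34-10 above seat
    for f in("wrist2","scene2","top2"): fl(f"pics/{f}.npz",225)
E
python3 fl.py
python3 - <<'E'
from h import *
s=sensors.read_state(); st(); R=np.array(s["eef_rot"]); print(R.round(3))
E
```

```text
pics/wrist2.npz 5951 5449 slope [-0.065  0.01 ] z 218.9 centre [ 496.1 -124.5] res [ 0.4  0.4 -0.  -0.1 -0.1 -0.1 -0.1 -0.1 -0.1 -0.6 -0.4 -0.6 -0.7 -1.1
 -1.4 -1.  -0.8 -0.6 -0.6 -0.5 -0.2 -0.3 -0.3 -0.3  0.1  0.1 -0.   0.1
 -0.1  0.3]
pics/scene2.npz 282 228 slope [-0.029  0.007] z 218.9 centre [ 496.6 -126.3] res [ 0.4 -0.7 -1.5 -1.4 -1.3 -1.  -1.9 -2.1 -3.3 -3.2 -1.6 -1.3 -0.5 -1.
 -0.6 -0.2 -0.1  1.4]
pics/top2.npz 347 281 slope [-0.043  0.005] z 221.1 centre [ 497.2 -126.3] res [-5.4 -3.4 -0.3 -0.7 -1.   0.2  0.   0.5  0.9  0.4  0.3  0.4  0.2 -0.8
 -0.4 -0.1 -0.9 -2.1 -2.8]
t 15.8 [ 496.4 -125.5  254.1] F [-0.2 -0.3 -1.3] w 30.8 g 40.0
[[ 0.972 -0.233  0.   ]
 [-0.233 -0.972 -0.   ]
 [ 0.    -0.    -1.   ]]
```

Run:
```python
from h import *
from scipy.spatial.transform import Rotation as Ro
s=sensors.read_state(); R0=Ro.from_euler('z',-30,degrees=True).as_matrix()@tool(0)
R=Ro.from_euler('y',-.045).as_matrix()@R0
p=np.array([496.3-1.6,-126.4,254.0])
ctrl.move_l(p,R,vel=30); ctrl.hold(.5); st()
print(ctrl.move_l(p-[0,0,60],R,vel=50,threshold=8)); st()
if sensors.read_state()["eef_pos"][2]<197:
    print(ctrl.move_l(p-[0,0,74],R,vel=12,threshold=5)); st()
p,d,K,Rc,t=grab("wrist"); np.savez("pics/wrist3.npz",p=p,d=d,K=K,R=Rc,t=t)
p2,d,K,Rc,t=grab("scene"); np.savez("pics/scene3.npz",p=p2,d=d,K=K,R=Rc,t=t)
cv2.imwrite("pics/c3.png",np.hstack([cv2.resize(p2[180:290,190:310],(436,400),interpolation=2),cv2.resize(p[120:420,100:380],(360,400))])[...,::-1])
from fl import fl
fl("pics/wrist3.npz",150); fl("pics/scene3.npz",150)
```

```text
t 16.5 [ 494.8 -126.4  254. ] F [ 0.7 -0.2 -1.7] w 30.8 g 40.0
False
t 17.9 [ 495.  -126.5  194.5] F [ 0.1  0.5 -1.1] w 30.6 g 40.0
True
t 18.6 [ 494.4 -126.3  185.4] F [-0.6  0.3  3.9] w 30.8 g 40.8
pics/wrist3.npz 7109 6869 slope [-0.025  0.01 ] z 150.3 centre [ 496.8 -125.9] res [ 0.4  0.4  0.4  0.4  0.2  0.1 -0.3 -0.3 -0.3 -0.4 -0.4 -0.7 -0.5 -0.5
 -0.5 -0.8 -0.8 -1.  -1.  -1.1 -1.6 -1.1 -1.  -1.  -0.9 -0.8 -0.9 -0.8
 -0.8 -0.9 -0.7 -0.3 -0.3 -0.2 -0.1 -0.1 -0.1  0.   0.2  0.1  0.2  0.2
  0.1  0.1  0.3]
pics/scene3.npz 348 240 slope [-0.027  0.016] z 149.7 centre [ 496.6 -127. ] res [-0.1  0.4 -0.4 -1.2 -1.3 -1.4 -2.  -2.1 -3.9 -1.9 -0.8 -0.7 -1.1 -1.3
 -0.8 -1.1 -0.3 -0.3 -0.5  0.5  0.4  0.1]
```

View pics/c3.png

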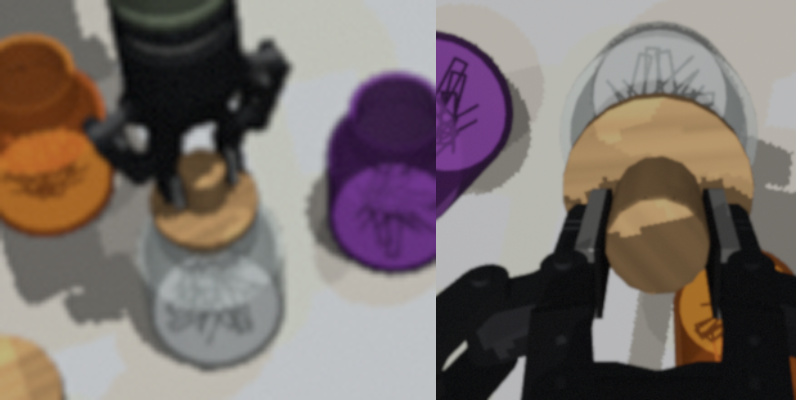

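The stopper is home: its flange top is at z of about 150 mm, centred on the jar. I'll release it, back off, check, and move to the fin.

Run:
```python
from h import *
from fl import fl
ctrl.hold(.2); ctrl.gripper_to(60); ctrl.hold(.3); s=sensors.read_state(); R=np.array(s["eef_rot"]); p=np.array(s["eef_pos"])
ctrl.move_l(p-110*R[:,2],vel=100); st(); ctrl.hold(.2)
for n in("wrist","scene"):
    q,d,K,Rc,t=grab(n); np.savez(f"pics/{n}4.npz",p=q,d=d,K=K,R=Rc,t=t); fl(f"pics/{n}4.npz",150)
Rw=tool(.45); ctrl.move_ptp(np.array([455,120,270]),Rw)
th=.685; R=tool(.15+th*.58); g=tcp(binpt(-26,0,90,th),R)
ctrl.gripper_to(50); ctrl.move_ptp(g-70*R[:,2],R); st()
print(ctrl.move_l(g,R,vel=80,threshold=12)); st()
ctrl.gripper_to(8,60); st()
```

```text
t 20.9 [ 488.5 -125.9  292.9] F [-0.8  1.  -0.1] w 59.8 g 0.0
pics/wrist4.npz 3907 3899 slope [-0.002 -0.001] z 149.7 centre [ 496.6 -125.9] res [-0.3 -0.5 -0.5 -0.5 -0.8 -0.9 -0.9 -1.  -0.6 -0.6 -0.7 -0.8 -0.9 -1.
 -1.  -1.3 -1.3 -1.5 -1.6 -1.6 -1.4 -1.9 -2.  -1.4 -1.6 -1.2 -0.9 -1.4
 -1.4 -1.4 -1.6 -1.6 -1.7 -1.3 -1.4 -1.4 -1.4 -1.6 -1.4 -1.5 -1.3 -1.5
 -1.  -1.1 -1.  -0.9 -0.9 -0.6 -0.5 -0.5 -0.5 -0.6 -0.6 -0.5 -0.5 -0.4]
pics/scene4.npz 434 301 slope [-0.004  0.017] z 149.3 centre [ 496.8 -126.9] res [-0.2  0.9 -1.2 -1.3 -1.3 -2.  -0.2 -0.9 -0.1 -0.  -0.5 -1.1  0.1 -0.8
 -1.2 -0.6  0.4 -0.3]
t 23.1 [443.4 177.7 131.1] F [0.1 0.5 0.1] w 49.8 g 0.0
False
t 24.1 [477.4 188.   70.9] F [ 0.3  0.8 -0.1] w 50.1 g 0.0
t 24.5 [477.  188.   70.8] F [-4.7 -1.1  5.7] w 13.0 g 58.3
```

The stopper is flat (slope about 0) and centred, and the fin is pinched. Next I'll reverse the arc.

Run:
```python
from h import *
for th in np.linspace(.685,-.02,7)[1:]:
    R=tool(.15+max(th,0)*.58); b=ctrl.move_l(tcp(binpt(-26,0,90,th),R),R,vel=50,threshold=30); st()
    if b: print("stopped",th); break
ctrl.hold(.3); st()
ctrl.gripper_to(45); ctrl.hold(.1); s=sensors.read_state(); R=np.array(s["eef_rot"]); p=np.array(s["eef_pos"])
ctrl.move_l(p-120*R[:,2],vel=120); ctrl.hold(.2)
p,d,K,Rc,t=grab("wrist"); cv2.imwrite("pics/w5.png",p[...,::-1])
L=(cloud(d,K,Rc,t)-H)@np.stack([EX,EY,EZ],1)
m=(d>0)&(abs(L[...,1])<30)&(L[...,2]>85)&(L[...,2]<115)&(L[...,0]<-12)&(L[...,0]>-60)
F=L[m&(abs(L[...,1]-1)<5)]; print("fin",np.percentile(F,[3,50,97],axis=0).round(1).tolist(),"top slope",np.polyfit(F[:,0],F[:,2],1).round(3))
p,d,K,Rc,t=grab("top"); cv2.imwrite("pics/top5.png",p[...,::-1]); st()
```

```text
t 24.9 [482.7 189.6  78.4] F [-2.8 -3.1  2. ] w 12.7 g 61.0
t 25.3 [489.5 191.6  85.8] F [-5.7 -5.3  4. ] w 13.2 g 61.4
t 25.7 [497.7 194.   93. ] F [-7.5 -4.9  7.5] w 13.3 g 61.9
t 26.0 [507.2 196.9  99.4] F [-9.2 -4.9  8.7] w 13.1 g 62.5
t 26.4 [517.6 199.9 104.8] F [-8.  -4.9 11. ] w 13.8 g 62.9
t 26.8 [526.  202.4 108. ] F [-13.4  -7.6  14.9] w 13.0 g 63.9
t 27.1 [526.  202.4 108. ] F [-13.1  -6.3  13.8] w 12.7 g 63.7
fin [[-37.1, -3.7, 103.4], [-24.8, 1.0, 104.6], [-12.7, 5.7, 105.8]] top slope [4.00000e-03 1.04717e+02]
t 29.0 [512.6 198.6 226.4] F [0.2 0.3 0.1] w 45.5 g 0.0
```

View pics/w5.png

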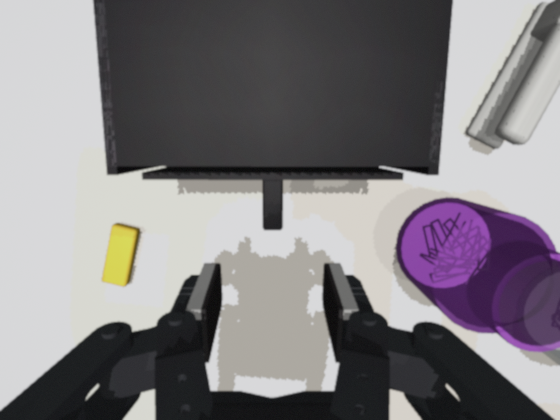

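The bin looks shut: panel flush, fin top level at a slope of 0.004. The arm stopped about 2.5 mm short of the starting grip pose, so I'll give the fin's end a light guarded push to be sure.

Run:
```python
from h import *
R=tool(.15); G=lambda x,z: tcp(binpt(x,0,z,0),R)
ctrl.move_l(G(-85,200),R,vel=150); ctrl.gripper_to(0,20)
ctrl.move_l(G(-85,92),R,vel=120); ctrl.hold(.2)
print(ctrl.move_l(G(-45,92),R,vel=25,threshold=16)); st()
s=sensors.read_state(); print("bin-frame x of grasp",((np.array(s["eef_pos"])+6*R[:,2]-H)@EX).round(1))
ctrl.move_l(G(-90,92),R,vel=80); ctrl.move_l(G(-90,240),R,vel=150); ctrl.hold(.2)
p,d,K,Rc,t=grab("top"); np.savez("pics/top6.npz",p=p,d=d,K=K,R=Rc,t=t)
p,d,K,Rc,t=grab("scene"); np.savez("pics/scene6.npz",p=p,d=d,K=K,R=Rc,t=t); st()
from fl import fl
fl("pics/top6.npz",150); fl("pics/scene6.npz",150)
a=np.load("pics/top0.npz")["p"];b=np.load("pics/top6.npz")["p"]
cv2.imwrite("pics/c6.png",np.hstack([a[60:330,130:470],b[60:330,130:470]])[...,::-1])
```

```text
True
t 32.6 [503.7 196.1 108.2] F [0.  0.4 0.4] w -0.1 g 0.0
bin-frame x of grasp -51.4
t 34.7 [466.5 184.9 257.2] F [-0.   0.3 -0.5] w -0.1 g 0.0
pics/top6.npz 611 500 slope [-0.005  0.   ] z 151.2 centre [ 495.9 -126.7] res [-1.4 -1.4 -0.9 -0.9 -0.3 -0.7 -0.9 -0.6  0.  -0.7 -0.4 -0.2 -0.5 -0.8
 -0.8 -0.5 -0.4 -0.5 -0.6 -0.8 -0.4 -0.7 -0.5  0.1 -0.2 -0.4 -0.9 -0.4
 -0.1  0.4 -0.4 -0.9 -1.4]
pics/scene6.npz 443 308 slope [-0.011  0.009] z 149.3 centre [ 496.5 -127.1] res [ 0.3 -0.8 -0.9 -0.7  0.1 -0.7 -1.1 -0.9 -0.4  0.1  0.2  0.1 -1.6  0.
 -0.2 -0.8 -0.8 -1.2 -0.4 -0.1  0.5  1. ]
```

View pics/c6.png

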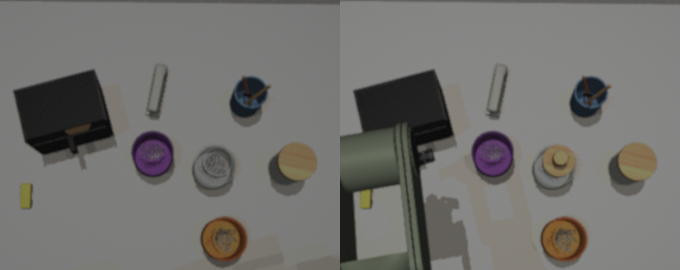

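The before/after view shows the stopper in the jar at about (560,160), with everything else where it was. The push met a firm stop with the fin tip at its shut position, so I'm handing the job in.

```bash
python3 -c "
from h import *
print(ctrl.finish_job())"
```

```text
the job is handed in; nothing more can be done
None
```

I set the stopper in the open jar, level and fully home on the rim, pushed the bin shut, saw nothing else on the desk out of place, and handed the job in after about 35 s; no verdict was returned.

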